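# Rack and open a fertiliser bottle under the aquarium

### The arm

A 6-joint arm with a two-finger parallel gripper is mounted at the origin on the work surface. World frame = base frame: x ahead of the robot, y to its left, z up, the work surface at z = 0. Lengths are in mm, angles in rad, forces in N, time in s.
With the tool pointing down it reaches from about 350 to 775 mm from the base axis. Payload 7.3 kg.
Tool frame: the origin (TCP) lies midway between the tips of the shut fingers; the grasp point (between the pads) lies 19 mm behind it; x points along the fingers, y is the direction in which the jaws open and shut, and the axes are right-handed (so a half turn about x gives the same grasp; the last joint's range is limited). The gripper opens to 92 mm and grips with 3 to 60 N. Pads are 19 mm wide; open, the fingers measure 130 mm over their backs; the gripper's body (75 mm by 190 mm) begins 47 mm behind the grasp point.
Start: joints at [-1.421, 0.342, 1.524, -0, 1.275, -0.146], TCP at [153.063, -502.212, 226.741] pointing down, gripper open.
Joint ranges: [-2.53, 2.53], [-0.77, 2.02], [0.04, 2.7], [-1, 4.14], [0.28, 2.66], [-3.11, 3.11]. Speed limits (rad/s): [2.57, 2.57, 3.14, 3.14, 3.14, 3.14].

### API

Orientations are given as [roll, pitch, yaw] about the fixed x, y, z axes, in that order (R = Rz(yaw) Ry(pitch) Rx(roll)).
In Python, from plant import get_obs, capture, close_job gives the robot as it stands. The module is installed in compiled form; this text tells all that it offers.
- The arm moves only by the tool send_rows, never from a script. Its argument "moves" is a list of rows, each a list of 4 numbers: the shift along the tool's x, y, z in mm, then the turn about the tool's x in degrees. In form: [[tx, ty, tz, yaw], ...]. A call has 1 to 8 rows; each row shifts and turns the commanded pose from where the row before left it, along the tool's axes as they then stand; what a row does not reach is not made up. A row lasts 1/8 s, in which the tool goes at most 62.5 mm and 10.7 degrees, less where a joint would pass 70% of its speed; a pose out of reach is approached as far as the arm can. A call with a gripper value outside its range is refused whole. "hand" is the opening, from 0 (shut) to 1 (fully open), set as the call begins (left out, the last holds). The fingers move at their own pace and stop on an object; the grip force is fixed at half the most. Time passes only in rows, so rows that do not move let the fingers close. It gives the time, the measured TCP pose, the force and the opening at its end, in the units of the state.
- get_obs(): the state, without advancing time (a new reading comes with each control period).
- capture(name): name is "scene" or "top"; returns a dict with "image" (480x640x3 uint8, red, green, blue), "K" (3x3 intrinsics, pixels), "dist" ([k1, k2, p1, p2, k3] as OpenCV has them; the pictures are not rectified), "position" and "attitude" of the camera in the world. Camera axes: x right, y down, z forward; pixel columns grow to the right and rows downward; lengths in mm; the calibration is good to about 2 mm. A picture is of the moment at which its call begins. There is no depth.
- close_job(): hands the job in, once; it reports no verdict.
The state is a dict: "time": time; "joint_positions": joint angles; "dq": joint speeds; "tau": joint torques, N m; "tool_pos": TCP position; "tcp_rot": TCP orientation; "contact_force": force on the tool from outside, world axes, zero at the start; "moment": the same for the moment, N m; "grip_width": finger opening in mm.
Only numpy, scipy, OpenCV 4.12 (cv2) and the standard library are available. Lean on these libraries where they do the work, as an engineer would, in place of code of your own. Each camera call takes 0.05 s, during which the arm holds its last target. There are 200 camera calls.

### The job

Lower the tall capped bottle gently, all the way down, into the empty middle well of the wooden rack, which keeps it from turning. Then unscrew its tight cap anticlockwise, stop turning when the thread lets go, and lift the cap straight off without pulling the bottle up. Finish while still holding the cap level just above the open mouth, its lower rim clear of the neck, so that drips fall back in; the other things stay where they are.

Things in the scene. Friction and masses are not known exactly. Their poses are not given: they have to be found in the camera images.
- bottle: Brown square plastic bottle with a black screw cap, the tallest bottle, upright on the table, 0.3 to 0.6 kg. Body 64 x 64 mm, 118 mm tall, 7 mm rounded edges; low round shoulder up to z = 128; round neck 40 mm across up to the mouth at z = 158. Paper labels on two sides. Origin: centre of its underside; z up along it; x and y square to its sides.
- cap: Black ribbed round cap, 57 mm diameter, 26 mm tall, 35 g. Origin: centre of its lower rim; z up. Closed, its origin is 137.5 mm above the bottle's, 9.5 mm above the shoulder; it covers the top 20.5 mm of the neck. Tight (0.3 to 0.5 N m to loosen, needs a firm grip); the bottle may be lifted by it. Its x axis starts within 0.12 rad of the bottle's.
- mouth (a point): Centre of the bottle's mouth, 158 mm above the bottle's origin; axes as the bottle's. Three short thread flights on the neck hold three lugs in the cap: turned anticlockwise from above, the cap rises about 1.5 mm and is free once its x axis is about 0.87 rad past the bottle's; from about 1.55 rad the next flights would catch.
- rack: Fixed plywood rack with three square wells in a row, 95 x 287 mm, 55 mm tall. The outer wells hold the two short dosed bottles, the middle one is empty. Origin: centre of its underside, below the middle of the empty well; y along the row of wells, whose centres are 96 mm apart; x across it; z up.
- well (a point): Centre of the floor of the empty well, 10 mm above the rack's underside; axes as the rack's. The well is 69 x 69 mm inside, sides square to these axes, walls 45 mm tall above this floor with a 7 mm 45-degree bevel on their inner top edges. The bottle fits any of its four ways round and can turn up to about 0.08 rad in it before the walls stop it.
- dosed_a: Short brown square bottle with a grey dosing head with two upright stubs, 64 x 64 mm and 128 mm tall, loose in the well at the rack's +y end. Origin: centre of its underside. To be left alone.
- dosed_b: The same in the well at the rack's -y end. To be left alone.
- beaker: Clear plastic measuring cup, 68 mm across the rim, 75 mm tall, on the table beyond the work. Origin: centre of its underside. To be left alone.
- food_tub: Round white tub with a grey lid, 75 mm diameter, 72 mm tall, on the table beyond the work. Origin: centre of its underside. To be left alone.

How it is judged:
By the outcome, as a careful person would: the job done as asked, in the order asked, and still so for the second after the job is handed in, while the arm keeps its last pose, push and grip.
It also fails if it takes over 51 s, if anything falls off the work surface, if the arm or the gripper's body presses on something with over 40 N, if the wrist force passes 120 N, or if a joint passes its speed limit or range.

## Working session

There is one attempt and no reset: what is moved stays moved. The work goes in short steps, Python scripts to look and compute and a tool call to move; the robot and the scene stay as the last step left them, time stands still between calls to the robot, and variables do not carry over. Pictures are saved under pics/ and viewed, about 8 in all and at most 12, crops included, and the job is handed in when it is done.

Besides the shell and the picture viewer there is one more tool, called after ">>>" as name(argument=value, ...) on one line, values as JSON. send_rows: Moves the arm, as the interface text tells. Its arguments: {"type":"object","properties":{"moves":{"type":"array","items":{"type":"array","items":{"type":"number"}}},"hand":{"type":"number"}},"required":["moves"]}

```bash
mkdir -p pics
cat > h.py <<'E'
import numpy as np,cv2
from plant import get_obs,capture
from scipy.spatial.transform import Rotation as Rn
def Rm(att):
    a=np.array(att,float)
    return a if a.shape==(3,3) else Rn.from_euler('xyz',a).as_matrix()
def ray(c,uv):
    p=cv2.undistortPoints(np.array(uv,float).reshape(-1,1,2),np.array(c['K']),np.array(c['dist'])).reshape(-1,2)
    d=np.c_[p,np.ones(len(p))]@Rm(c['attitude']).T
    return np.array(c['position'],float),d
def onz(c,uv,z):
    o,d=ray(c,uv); return o+d*((z-o[2])/d[:,2])[:,None]
def proj(c,P):
    R=Rm(c['attitude']); t=-R.T@np.array(c['position'],float)
    return cv2.projectPoints(np.array(P,float).reshape(-1,1,3),cv2.Rodrigues(R.T)[0],t,np.array(c['K']),np.array(c['dist']))[0].reshape(-1,2)
E
python3 - <<'E'
from h import *
print(get_obs())
for n in('scene','top'):
    c=capture(n); cv2.imwrite(f'pics/{n}0.png',c['image'][:,:,::-1]); print({k:v for k,v in c.items() if k!='image'})
E
```

```text
{'time': 0.0, 'joint_positions': array([-1.42100485e+00,  3.42707963e-01,  1.52503763e+00, -6.82581795e-06,
        1.27535515e+00, -1.46012655e-01]), 'dq': array([-0.00123013, -0.00101397,  0.00099763, -0.00075164,  0.00130489,
       -0.00099829]), 'tau': array([-8.84700385e-04, -4.31245172e+01, -2.44217545e+01,  7.17379153e-02,
        5.61948004e-02, -1.23763780e-04]), 'tool_pos': array([ 152.99431104, -501.79062525,  226.04541224]), 'tcp_rot': array([-1.71248096,  1.56928823,  1.72491782]), 'contact_force': array([ 0.58241771, -0.45524509,  0.63714243]), 'moment': array([-0.0266824 , -0.03586226, -0.03250647]), 'grip_width': 91.83436981418055}
{'K': array([[551.85076009,   0.        , 315.08777062],
       [  0.        , 551.85076009, 233.29913442],
       [  0.        ,   0.        ,   1.        ]]), 'dist': array([-0.14160206,  0.        ,  0.        ,  0.        ,  0.        ]), 'position': array([1242.15290528, -663.02633287,  785.81885059]), 'attitude': array([-2.20726096, -0.0133434 ,  0.72740869])}
{'K': array([[542.58683202,   0.        , 315.74406874],
       [  0.        , 542.58683202, 234.23747435],
       [  0.        ,   0.        ,   1.        ]]), 'dist': array([-0.06487322,  0.        ,  0.        ,  0.        ,  0.        ]), 'position': array([ 519.59326371,    8.79118208, 1015.00691152]), 'attitude': array([-3.02633689,  0.02380961, -1.56078983])}
```

View pics/scene0.png

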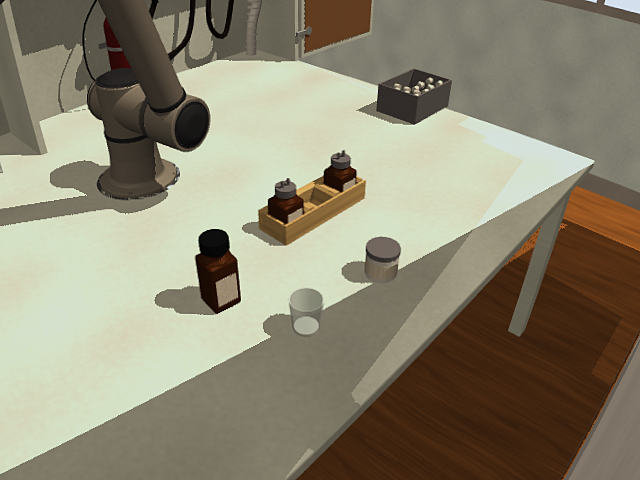

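View pics/top0.png

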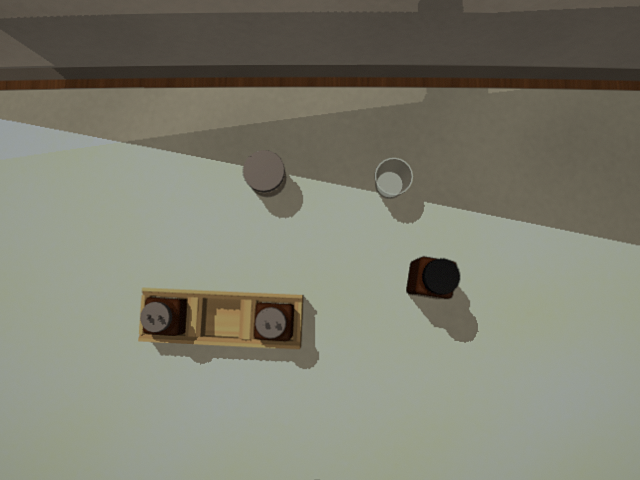

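The scene view shows the bottle at about (215,270), its cap at (214,243), and the rack at (312,210). In the top view the cap is at (441,276), the bottle body at (432,278), the rack corners near (143,290), (303,294), (301,347) and (139,342), and the empty well at (226,319).

Run:
```python
from h import *
c=capture('top'); im=c['image']; hsv=cv2.cvtColor(im,cv2.COLOR_RGB2HSV)
# rack
m=((hsv[...,0]>10)&(hsv[...,0]<28)&(hsv[...,1]>90)&(hsv[...,2]>70)).astype(np.uint8)*255
m[:270]=0; m[370:]=0; m[:,330:]=0
m=cv2.morphologyEx(m,cv2.MORPH_OPEN,np.ones((2,2)))
pts=np.argwhere(m>0)[:,::-1].astype(float)
W=onz(c,pts,55.)[:,:2]
r=cv2.minAreaRect(W.astype(np.float32)); print('rack',r,len(W)); print(cv2.boxPoints(r))
px=cv2.boxPoints(r); rp=proj(c,np.c_[px,np.full(4,55.)])
# bottle
b=(hsv[...,2]<85).astype(np.uint8)*255
roi=np.zeros_like(b); roi[240:310,395:475]=b[240:310,395:475]
k=((im.max(2)<22)).astype(np.uint8)*255
kk=np.zeros_like(k); kk[240:310,395:475]=k[240:310,395:475]
cs,_=cv2.findContours(kk,cv2.RETR_EXTERNAL,cv2.CHAIN_APPROX_NONE); q=max(cs,key=cv2.contourArea)
print('cap px',cv2.minEnclosingCircle(q),cv2.contourArea(q))
Q=onz(c,q.reshape(-1,2),163.5)[:,:2]; print('cap top',cv2.minEnclosingCircle(Q.astype(np.float32)))
v=cv2.resize(im[230:365,395:490],None,fx=4,fy=4,interpolation=cv2.INTER_NEAREST)
v2=cv2.resize(im[280:355,130:310],None,fx=3,fy=3,interpolation=cv2.INTER_NEAREST)
o=np.zeros((max(v.shape[0],540),760,3),np.uint8); 
v=cv2.resize(im[240:345,400:480],None,fx=5,fy=5,interpolation=cv2.INTER_NEAREST); v=np.clip(v.astype(float)*2,0,255).astype(np.uint8)
for p in rp: cv2.circle(v2,tuple(int(a) for a in (p-[130,280])*3),4,(255,0,0),1)
o=np.zeros((525,400+360,3),np.uint8); o[:,:400]=v; v2=cv2.resize(v2,(360,150)); o[:150,400:]=v2
cv2.imwrite('pics/z1.png',o[:,:,::-1])
```

```text
rack ((478.77386474609375, 198.79336547851562), (287.9137268066406, 93.99597930908203), 88.27140808105469) 5276
[[427.4548    56.319702]
 [521.408     53.484314]
 [530.0929   341.26703 ]
 [436.1397   344.10242 ]]
cap px ((440.0, 276.0), 18.60117530822754) 993.5
cap top ((553.697265625, -165.02523803710938), 29.395631790161133)
```

View pics/z1.png

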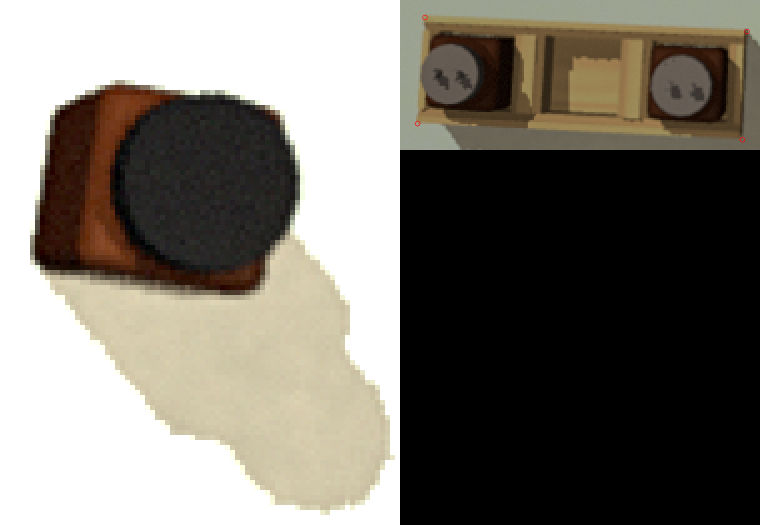

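Rack fit: 288 x 94 mm (true size 287 x 95), centre (478.8,198.8), yaw −0.030. The crop shows the cap disc, and the shoulder's left edge runs from about (100,95) to (80,262). I'll fit the bottle's yaw from that edge next.

```bash
cat >> h.py <<'E'
def st():
    s=get_obs(); R=Rn.from_euler('xyz',s['tcp_rot']).as_matrix()
    print('t',round(s['time'],2),'q',s['joint_positions'].round(3),'tcp',s['tool_pos'].round(1),'F',s['contact_force'].round(1),'M',s['moment'].round(2),'w',round(s['grip_width'],1))
    print('x',R[:,0].round(3),'y',R[:,1].round(3),'z',R[:,2].round(3)); return s,R
E
python3 - <<'E'
from h import *
c=capture('top'); im=c['image'].astype(int)
r=im[...,0]; g=im[...,1]
# left edge of shoulder: strongest rise in red along rows inside body; outer top edge
P=[]
for v in range(262,290):
    d=np.diff(r[v,408:424]); 
    i=d.argmax(); w=np.clip(d[max(i-1,0):i+2],0,None); P.append((408+(np.arange(max(i-1,0),max(i-1,0)+len(w))+.5)@w/w.sum(),v))
P=np.array(P); W=onz(c,P,118.)[:,:2]
def line(W):
    vx,vy,x0,y0=cv2.fitLine(W.astype(np.float32),cv2.DIST_HUBER,0,.01,.01).ravel(); a=np.arctan2(vy,vx); return (a+np.pi/4)%(np.pi/2)-np.pi/4,(x0,y0)
print('left edge',line(W)); print(P[:,0].round(1))
P=[]
for u in range(424,452):
    s=g[248:272,u]; i=np.argmax(s<90); P.append((u,248+i-1+(s[i-1]-90)/(s[i-1]-s[i])))
P=np.array(P);print('top edge',line(onz(c,P[:12],118.)[:,:2]),P[:,1].round(1))
P=[]
for u in range(410,448):
    s=g[280:312,u][::-1]; i=np.argmax(s<90); P.append((u,311-i+1-(s[i-1]-90)/(s[i-1]-s[i])))
P=np.array(P);print('bottom',P[:,1].round(1))
s,R=st()
E
```

```text
left edge (np.float32(-0.15401345), (np.float32(554.7506), np.float32(-136.56844)))
[419.3 418.9 418.8 418.9 418.6 418.5 418.3 418.3 418.1 417.9 417.8 417.3
 417.3 417.2 417.  416.9 416.8 416.7 416.6 416.5 416.4 416.2 416.3 415.9
 415.6 415.6 415.4 415.4]
top edge (np.float32(-0.15696794), (np.float32(586.8138), np.float32(-158.13968))) [255.9 256.2 256.3 256.5 256.6 256.6 256.9 257.2 257.3 257.5 257.6 257.6
 257.9 258.2 258.3 258.4 257.9 257.9 258.2 257.8 258.  258.4 258.6 258.8
 259.4 259.6 259.8 260.3]
bottom [295.  294.9 295.4 295.2 295.3 295.4 295.6 295.7 296.2 296.2 296.4 296.4
 296.6 296.7 297.1 297.2 297.2 297.3 297.6 298.1 298.1 298.1 298.2 298.5
 298.7 298.8 299.1 299.  299.1 299.  299.  298.8 298.9 298.9 299.2 299.3
 299.3 299.3]
t 0.2 q [-1.421  0.342  1.525 -0.     1.275 -0.146] tcp [ 153.  -502.   226.3] F [0.3 0.2 0.1] M [-0.08 -0.   -0.03] w 91.6
x [-0.     0.001 -1.   ] y [ 0.292 -0.957 -0.001] z [-0.957 -0.292 -0.   ]
```

>>> send_rows(moves=[[0,-17,-40,0],[0,-17,-40,0],[0,-17,-40,0],[0,-17,-40,0],[0,-17,-40,0],[0,-17,-40,0],[0,-17,-40,0],[0,-17,-40,0]], hand=1)

```text
time: 1.2
tool_pos: [420.5, -277.8, 226.6]
tcp_rot: [0.262, 1.571, -2.584]
contact_force: [-0.5, -1.0, 0.0]
grip_width: 91.8
```

>>> send_rows(moves=[[0,-17,-40,0],[0,-17,-40,0],[0,-17,-40,0],[0,-17,-40,0],[0,0,0,0],[0,0,0,0]])

```text
time: 1.95
tool_pos: [552.3, -167.3, 226.3]
tcp_rot: [-0.211, 1.57, -3.057]
contact_force: [0.1, 0.2, 0.1]
grip_width: 92.0
```

```bash
cat >> h.py <<'E'
def to(s,R,T):
    print('tool shift',(R.T@(np.array(T,float)-s['tool_pos'])).round(1))
E
python3 -c "
from h import *
s,R=st(); to(s,R,[553.7,-165,226])"
```

```text
t 1.95 q [-4.270e-01  4.390e-01  1.376e+00 -1.000e-03  1.328e+00  8.480e-01] tcp [ 552.3 -167.3  226.3] F [0.1 0.2 0.1] M [-0.01  0.03 -0.04] w 92.0
x [-0.001 -0.    -1.   ] y [ 0.292 -0.956 -0.   ] z [-0.956 -0.292  0.001]
tool shift [ 0.3 -1.8 -2.1]
```

>>> send_rows(moves=[[0,-1.8,-2.1,0],[20,0,0,0],[20,0,0,0],[20,0,0,0],[15,0,0,0],[8,0,0,0],[7,0,0,0],[0,0,0,0]])

```text
time: 2.95
tool_pos: [554.2, -164.9, 136.6]
tcp_rot: [-0.378, 1.571, 3.06]
contact_force: [-0.4, 0.3, -0.5]
grip_width: 92.0
```

```bash
python3 -c "
from h import *
s,R=st(); to(s,R,[553.7,-165,136])
a=[]
c=capture('top');a.append(cv2.resize(c['image'][220:340,380:500],(400,400)))
c=capture('scene');a.append(cv2.resize(c['image'][180:320,150:290],(400,400)))
cv2.imwrite('pics/g1.png',np.hstack(a)[:,:,::-1])"
```

```text
t 2.95 q [-0.422  0.521  1.501 -0.     1.12   0.853] tcp [ 554.2 -164.9  136.6] F [-0.4  0.3 -0.5] M [-0.04  0.02 -0.01] w 92.0
x [-0.  0. -1.] y [ 0.291 -0.957 -0.   ] z [-0.957 -0.291  0.   ]
tool shift [0.6 0.  0.5]
```

View pics/g1.png

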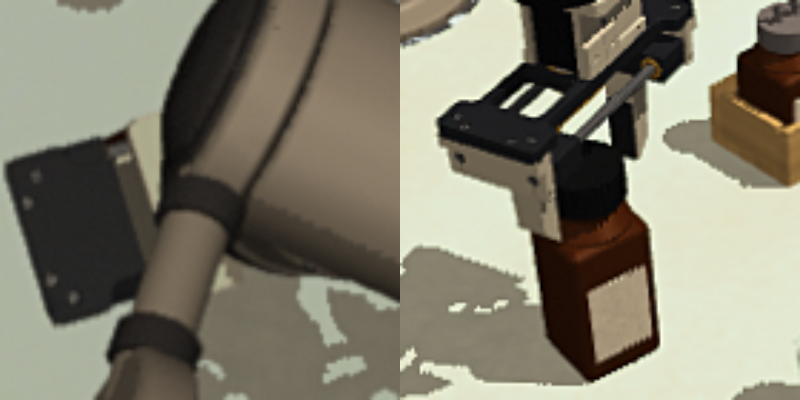

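The fingers straddle the cap in the scene crop, with the near one at (540,205) and the far one at (628,135). Closing now.

>>> send_rows(moves=[[0,0,0,0],[0,0,0,0],[0,0,0,0],[0,0,0,0],[0,0,0,0],[0,0,0,0],[0,0,0,0],[0,0,0,0]], hand=0)

```text
time: 4.05
tool_pos: [554.5, -165.1, 137.0]
tcp_rot: [2.146, 1.57, -0.7]
contact_force: [1.8, -2.7, 2.0]
grip_width: 55.6
```

>>> send_rows(moves=[[-2,0,0,0],[-4,0,0,0],[-8,0,0,0],[-8,0,0,0],[-8,0,0,0],[0,0,0,0],[0,0,0,0]])

```text
time: 4.92
tool_pos: [554.1, -164.7, 166.6]
tcp_rot: [-0.499, 1.571, 2.938]
contact_force: [-0.3, 0.5, -5.4]
grip_width: 55.7
```

>>> send_rows(moves=[[-12,0,0,-1],[-20,0,0,-1.2],[-20,0,0,-1.2],[-20,0,0,-1.2],[-20,0,0,-1.2],[-20,0,0,-1.2],[-12,0,0,-0.2],[-6,0,0,0]])

```text
time: 5.92
tool_pos: [554.3, -164.8, 297.5]
tcp_rot: [2.219, 1.57, -0.501]
contact_force: [0.3, 0.1, -5.5]
grip_width: 55.8
```

>>> send_rows(moves=[[0,-10,-2.2,0],[0,-20,-4.4,0],[0,-30,-6.6,0],[0,-35,-7.7,0],[0,-40,-8.8,0],[0,-40,-8.8,0],[0,-40,-8.8,0],[0,-40,-8.8,0]])

```text
time: 6.92
tool_pos: [499.5, 93.3, 296.3]
tcp_rot: [-0.766, 1.57, 2.798]
contact_force: [0.5, -0.1, -4.2]
grip_width: 55.8
```

>>> send_rows(moves=[[0,-40,-8.8,0],[0,-35,-7.7,0],[0,-20,-4.4,0],[0,-10,-2.2,0],[0,0,0,0],[0,0,0,0]])

```text
time: 7.68
tool_pos: [479.2, 195.5, 296.6]
tcp_rot: [0.949, 1.57, -1.771]
contact_force: [-0.5, 0.5, -5.8]
grip_width: 55.8
```

```bash
python3 -c "
from h import *
s,R=st(); to(s,R,[478.8,198.8,200])
c=capture('top');t=c['image']
c=capture('scene');a=c['image']
cv2.imwrite('pics/g2.png',np.hstack([cv2.resize(t[220:400,100:340],(400,300)),cv2.resize(a[90:270,220:400],(400,400))[:300]])[:,:,::-1])
np.save('sc2.npy',a)"
```

```text
t 7.67 q [ 2.400e-01  2.830e-01  1.415e+00 -1.000e-03  1.444e+00  1.389e+00] tcp [479.2 195.5 296.6] F [-0.5  0.5 -5.8] M [ 0.01 -0.04  0.01] w 55.8
x [-0.    -0.001 -1.   ] y [ 0.409 -0.913  0.   ] z [-0.913 -0.409  0.   ]
tool shift [96.6 -3.2 -1. ]
```

View pics/g2.png

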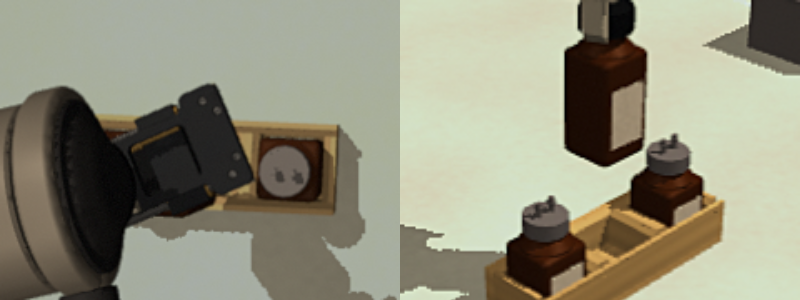

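The bottle hangs upright above the gap between the dosed bottles, clear of both. I'll correct the 3 mm offset, lower it to just over the rack, and check against an overlay.

>>> send_rows(moves=[[5,-3.2,-1,0],[15,0,0,0],[15,0,0,0],[15,0,0,0],[15,0,0,0],[12,0,0,0],[5,0,0,0],[0,0,0,0]])

```text
time: 8.78
tool_pos: [478.8, 199.4, 214.5]
tcp_rot: [0.05, 1.57, -2.67]
contact_force: [-0.4, -0.4, -5.2]
grip_width: 55.7
```

```bash
python3 -c "
from h import *
s,R=st(); to(s,R,[478.8,198.8,146.8])
c=capture('scene');a=c['image'].copy()
x0,y0,k=240,130,5
v=cv2.resize(a[y0:y0+120,x0:x0+150],None,fx=k,fy=k,interpolation=cv2.INTER_CUBIC)
def box(cx,cy,yaw,hx,hy,z):
    q=np.array([[1,1],[1,-1],[-1,-1],[-1,1]])*[hx,hy]; r=np.array([[np.cos(yaw),-np.sin(yaw)],[np.sin(yaw),np.cos(yaw)]])
    return np.c_[q@r.T+[cx,cy],np.full(4,z)]
def dr(P,col):
    p=((proj(c,P)-[x0,y0]+.5)*k).round().astype(int); cv2.polylines(v,[p.reshape(-1,1,2)],True,col,1)
dr(box(478.8,198.8,-.0302,47.5,143.5,55),(0,0,255))
dr(box(478.8,198.8,-.0302,34.5,34.5,48),(0,255,255))
b=s['tool_pos'][2]-136.8
for z in (b,b+118): dr(box(*s['tool_pos'][:2],-.0302,32,32,z),(0,255,0))
cv2.imwrite('pics/g3.png',v[:,:,::-1])"
```

```text
t 8.78 q [ 0.247  0.341  1.561 -0.     1.24   1.396] tcp [478.8 199.4 214.5] F [-0.4 -0.4 -5.2] M [-0.05  0.01 -0.06] w 55.7
x [-0. -0. -1.] y [ 0.409 -0.913  0.   ] z [-0.913 -0.409  0.   ]
tool shift [67.7  0.5  0.2]
```

View pics/g3.png

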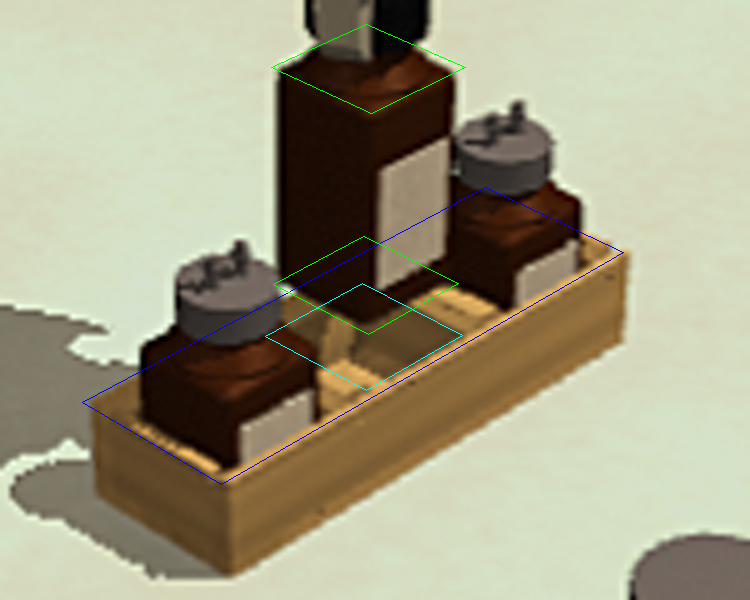

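The overlay shows the rack about 1–2 px right of the prediction and the bottle slightly left of it. I'll measure both in this one scene view with subpixel edge fits, so the calibration error cancels.

```bash
cat > fit.py <<'E'
from h import *
def loc(cx,cy,yaw,P):
    r=np.array([[np.cos(yaw),-np.sin(yaw)],[np.sin(yaw),np.cos(yaw)]]); P=np.array(P,float)
    return np.c_[P[:,:2]@r.T+[cx,cy],P[:,2]]
def edge(c,ch,A,B,lo=.1,hi=.9,h=7,sgn=0):
    """signed px offset (along n = left-to-right normal) of strongest gradient from predicted segment"""
    p=proj(c,[A+(B-A)*t for t in np.linspace(lo,hi,25)]); d=p[-1]-p[0]; n=np.array([d[1],-d[0]])/np.hypot(*d)
    t=np.arange(-h,h+.01,.25); S=p[:,None]+n*t[:,None]
    pr=cv2.GaussianBlur(cv2.remap(ch.astype(np.float32),S[...,0].astype(np.float32),S[...,1].astype(np.float32),cv2.INTER_LINEAR),(5,1),0)
    g=np.gradient(pr,axis=1); g=g*sgn if sgn else abs(g); k=g.argmax(1); return n,np.median(t[k]),t[k].std()
def solve(c,ch,pose,segs,zs=0):
    A=[];b=[]
    for P,Q,lo,hi,sg in segs:
        a,e=loc(*pose,[P,Q]); n,o,sd=edge(c,ch,a,e,lo,hi,sgn=sg); m=(a+(e-a)*(lo+hi)/2)
        J=[(proj(c,[m+v])-proj(c,[m]))[0]@n for v in np.eye(3)[:2]*5]; A.append(np.array(J)/5); b.append(o); print(' seg',P,'off px',round(o,2),'sd',round(sd,2))
    x,res,_,_=np.linalg.lstsq(np.array(A),np.array(b),rcond=None); print('shift',x.round(2),'resid px',(np.array(A)@x-b).round(2)); return x
E
python3 - <<'E'
from fit import *
s,R=st(); c=capture('scene'); im=c['image']; sat=cv2.cvtColor(im,cv2.COLOR_RGB2HSV)[...,1]; val=im.max(2).astype(np.float32)
pr=(478.8,198.8,-.0302); X,Y=47.5,143.5
print('rack');solve(c,sat,pr,[((X,-Y,0),(X,Y,0),.1,.9,0),((-X,-Y,0),(X,-Y,0),.5,.95,0),((-X,-Y,0),(-X,-Y,55),.3,.9,0),((X,Y,0),(X,Y,55),.1,.9,0)])
tp=s['tool_pos']; b=tp[2]-136.8; pb=(tp[0],tp[1],-.0302)
k=32-7+7/np.sqrt(2)
print('bottle');solve(c,val,pb,[((-k,-k,b),(-k,-k,b+118),.15,.9,0),((k,k,b),(k,k,b+118),.55,.9,0),((32,-32,b),(32,32,b),.15,.85,0),((-32,-32,b),(32,-32,b),.15,.85,0)])
E
```

```text
t 8.82 q [ 0.247  0.34   1.56  -0.     1.24   1.396] tcp [479.  199.5 215. ] F [-0.3  0.3 -5.7] M [-0.02 -0.04 -0.04] w 55.9
x [ 0.001  0.    -1.   ] y [ 0.409 -0.912  0.   ] z [-0.912 -0.409 -0.001]
rack
 seg (47.5, -143.5, 0) off px -0.5 sd 0.14
 seg (-47.5, -143.5, 0) off px 1.0 sd 0.13
 seg (-47.5, -143.5, 0) off px -2.0 sd 0.27
 seg (47.5, 143.5, 0) off px -1.25 sd 0.27
shift [2.05 3.6 ] resid px [-0.07  0.16  0.3  -0.19]
bottle
 seg (np.float64(-29.949747468305834), np.float64(-29.949747468305834), np.float64(78.16275449232697)) off px -0.25 sd 0.35
 seg (np.float64(29.949747468305834), np.float64(29.949747468305834), np.float64(78.16275449232697)) off px 0.75 sd 1.37
 seg (32, -32, np.float64(78.16275449232697)) off px 1.25 sd 2.5
 seg (-32, -32, np.float64(78.16275449232697)) off px 0.75 sd 0.13
shift [-3.98  3.42] resid px [ 0.48 -0.36 -0.09  0.15]
```

Run:
```python
from fit import *
c=capture('top'); im=cv2.imread('pics/top0.png')[:,:,::-1]; sat=cv2.cvtColor(np.ascontiguousarray(im),cv2.COLOR_RGB2HSV)[...,1]
pr=(478.8,198.8,-.0302); X,Y=47.5,143.5
print('rack top: 4 outer rim edges (sat)')
for nm,ch in(('sat',sat),('r-b',im[...,0].astype(float)-im[...,2])):
  for P,Q in [((X,-Y,55),(X,Y,55)),((-X,-Y,55),(-X,Y,55)),((-X,Y,55),(X,Y,55)),((-X,-Y,0),(X,-Y,0)),((-X,-Y,55),(X,-Y,55))]:
    a,e=loc(*pr,[P,Q]); n,o,sd=edge(c,ch,a,e,h=5); m=(a+e)/2
    q=proj(c,[m])[0]; d=onz(c,[q+n*o],m[2])[0]-m; print(nm,P,'px',round(o,2),round(sd,2),'world shift',d.round(2)[:2])
# cap circle: outer-facing half only (away from camera nadir) 
g=im.max(2).astype(np.float32)
for nm,a0 in (('far -y',-np.pi/2),('far+x',0),('-x',np.pi)):
    C=np.array([553.7,-165.,163.5]); r=[]
    for a in np.linspace(a0-.6,a0+.6,15):
        u=np.array([np.cos(a),np.sin(a),0]); t=np.arange(22,36,.25); p=proj(c,C+u*t[:,None]).astype(np.float32)
        v=cv2.remap(g,p[:,:1],p[:,1:],cv2.INTER_LINEAR).ravel(); r.append(t[np.gradient(cv2.GaussianBlur(v[None],(5,1),0).ravel()).argmax()])
    print('cap radius',nm,np.median(r),np.std(r).round(2))
```

```text
rack top: 4 outer rim edges (sat)
sat (47.5, -143.5, 55) px -1.0 0.23 world shift [ 1.76 -0.03]
sat (-47.5, -143.5, 55) px -1.0 0.25 world shift [ 1.73 -0.04]
sat (-47.5, 143.5, 55) px 1.25 1.22 world shift [0.11 2.27]
sat (-47.5, -143.5, 0) px 1.75 0.25 world shift [0.1  3.25]
sat (-47.5, -143.5, 55) px 0.25 0.24 world shift [0.01 0.44]
r-b (47.5, -143.5, 55) px -1.0 0.22 world shift [ 1.76 -0.03]
r-b (-47.5, -143.5, 55) px -1.25 0.22 world shift [ 2.17 -0.05]
r-b (-47.5, 143.5, 55) px 1.25 0.68 world shift [0.11 2.27]
r-b (-47.5, -143.5, 0) px 2.5 0.25 world shift [0.14 4.64]
r-b (-47.5, -143.5, 55) px 1.0 0.3 world shift [0.05 1.75]
cap radius far -y 30.5 0.36
cap radius far+x 29.25 1.89
cap radius -x 35.0 2.17
```

Refined rack centre is (480.6,201.0) from the top view and (480.8,202.4) from the scene view, which agree to 1.4 mm. I'll shift the bottle to about (481,202) and lower it while watching the force.

>>> send_rows(moves=[[0,-0.75,-1.4,0],[0,-0.75,-1.4,0],[6,0,0,0],[6,0,0,0],[6,0,0,0],[3,0,0,0],[0,0,0,0]])

```text
time: 9.8
tool_pos: [480.7, 201.9, 193.4]
tcp_rot: [0.006, 1.57, -2.714]
contact_force: [-0.8, -0.9, -4.9]
grip_width: 55.8
```

>>> send_rows(moves=[[2,0,0,0],[2,0,0,0],[2,0,0,0],[2,0,0,0]])

```text
time: 10.3
tool_pos: [480.8, 201.9, 185.6]
tcp_rot: [1.68, 1.571, -1.04]
contact_force: [-0.6, -0.4, -5.3]
grip_width: 55.9
```

>>> send_rows(moves=[[1.5,0,0,0],[1.5,0,0,0],[1.5,0,0,0],[1.5,0,0,0]])

```text
time: 10.8
tool_pos: [480.7, 201.9, 179.6]
tcp_rot: [1.086, 1.571, -1.634]
contact_force: [0.7, -0.9, -5.5]
grip_width: 55.8
```

>>> send_rows(moves=[[2,0,0,0],[2,0,0,0],[2,0,0,0],[2,0,0,0]])

```text
time: 11.3
tool_pos: [480.8, 201.9, 171.5]
tcp_rot: [1.098, 1.571, -1.622]
contact_force: [0.6, 0.1, -5.4]
grip_width: 55.6
```

The bottle is well inside the well with no contact force. Continuing down towards the floor, expected at TCP z≈146.8.

>>> send_rows(moves=[[3,0,0,0],[3,0,0,0],[3,0,0,0],[3,0,0,0],[3,0,0,0],[3,0,0,0],[2,0,0,0],[1.5,0,0,0]])

```text
time: 12.3
tool_pos: [480.8, 201.9, 150.1]
tcp_rot: [0.605, 1.571, -2.115]
contact_force: [0.5, -0.4, -6.8]
grip_width: 55.7
```

>>> send_rows(moves=[[0.7,0,0,0],[0.6,0,0,0],[0.5,0,0,0],[0,0,0,0]])

```text
time: 12.8
tool_pos: [480.8, 201.9, 148.4]
tcp_rot: [1.225, 1.571, -1.495]
contact_force: [0.1, -0.3, -5.2]
grip_width: 55.8
```

>>> send_rows(moves=[[0.5,0,0,0],[0.4,0,0,0],[0.3,0,0,0],[0,0,0,0]])

```text
time: 13.3
tool_pos: [480.7, 201.9, 147.1]
tcp_rot: [0.396, 1.571, -2.324]
contact_force: [0.2, 0.3, -5.1]
grip_width: 55.5
```

>>> send_rows(moves=[[0.3,0,0,0],[0,0,0,0]])

```text
time: 13.55
tool_pos: [480.9, 201.9, 147.0]
tcp_rot: [2.682, 1.57, -0.039]
contact_force: [0.3, 0.6, -4.4]
grip_width: 56.3
```

Contact is beginning: the load has dropped to 4.4 N. A few more fine steps.

>>> send_rows(moves=[[0.3,0,0,0],[0,0,0,0]])

```text
time: 13.8
tool_pos: [481.0, 201.9, 146.9]
tcp_rot: [2.757, 1.57, 0.036]
contact_force: [0.5, -0.6, -1.8]
grip_width: 56.1
```

>>> send_rows(moves=[[0.3,0,0,0],[0,0,0,0]])

```text
time: 14.05
tool_pos: [481.1, 201.9, 146.8]
tcp_rot: [2.734, 1.57, 0.014]
contact_force: [0.3, -1.9, 2.1]
grip_width: 55.9
```

```bash
python3 -c "
from h import *
s,R=st()"
```

```text
t 14.05 q [ 0.251  0.415  1.651 -0.     1.074  1.4  ] tcp [481.1 201.9 146.8] F [ 0.3 -1.9  2.1] M [-0.17  0.13  0.05] w 55.9
x [ 0.001  0.    -1.   ] y [ 0.409 -0.912  0.   ] z [-0.912 -0.409 -0.001]
```

The bottle is seated: the floor was met at the expected height and the force is now +2 N. Starting to unscrew.

>>> send_rows(moves=[[0,0,0,-3],[0,0,0,-3],[0,0,0,-3],[0,0,0,-3],[0,0,0,0]])

```text
time: 14.68
tool_pos: [481.3, 202.2, 146.9]
tcp_rot: [2.903, 1.569, 0.392]
contact_force: [1.0, 0.0, 2.7]
grip_width: 55.9
```

```bash
python3 -c "
from h import *
s,R=st()"
```

```text
t 14.68 q [0.251 0.415 1.651 0.    1.074 1.191] tcp [481.3 202.2 146.9] F [1.  0.  2.7] M [ 0.19 -0.01 -0.02] w 55.9
x [ 0.002  0.001 -1.   ] y [ 0.589 -0.808  0.   ] z [-0.808 -0.589 -0.002]
```

>>> send_rows(moves=[[0,0,0,-3],[-0.1,0,0,-3],[-0.1,0,0,-3]])

```text
time: 15.05
tool_pos: [481.2, 202.1, 147.1]
tcp_rot: [2.709, 1.569, 0.356]
contact_force: [0.7, -1.0, 3.9]
grip_width: 55.7
```

```bash
python3 -c "
from h import *
s,R=st()
c=capture('scene');a=c['image'];cv2.imwrite('pics/g4.png',cv2.resize(a[130:250,240:390],None,fx=5,fy=5,interpolation=cv2.INTER_CUBIC)[:,:,::-1])"
```

```text
t 15.05 q [0.251 0.414 1.651 0.    1.075 1.033] tcp [481.2 202.1 147.1] F [ 0.7 -1.   3.9] M [ 0.05  0.21 -0.26] w 55.7
x [ 0.001  0.    -1.   ] y [ 0.709 -0.705  0.001] z [-0.705 -0.709 -0.001]
```

View pics/g4.png

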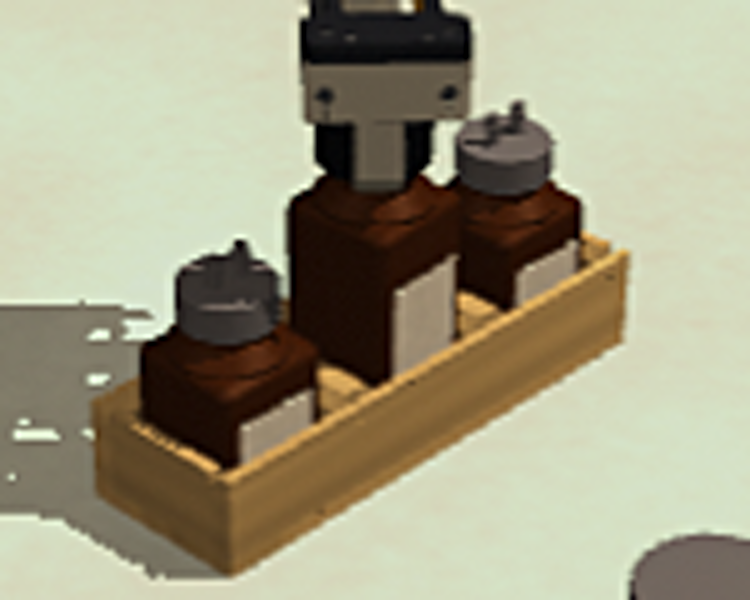

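The bottle sits square and deep in the well, with its shoulder near (375,215) and the fingers on the cap. Torque is now building, Mz −0.26. Continuing in steps.

>>> send_rows(moves=[[0,0,0,-3],[-0.1,0,0,-3],[-0.1,0,0,-3]])

```text
time: 15.48
tool_pos: [481.2, 202.0, 147.4]
tcp_rot: [2.376, 1.569, 0.179]
contact_force: [-0.0, -1.5, 6.8]
grip_width: 55.6
```

```bash
python3 -c "
from h import *
s,R=st()"
```

```text
t 15.47 q [ 0.251  0.414  1.651 -0.     1.076  0.877] tcp [481.2 202.  147.4] F [-0.  -1.5  6.8] M [-0.05  0.3  -0.21] w 55.6
x [ 0.001  0.    -1.   ] y [ 0.81  -0.586  0.001] z [-0.586 -0.81  -0.001]
```

>>> send_rows(moves=[[-0.1,0,0,-3],[-0.1,0,0,-3],[-0.1,0,0,-3]])

```text
time: 15.85
tool_pos: [481.1, 201.9, 147.7]
tcp_rot: [2.047, 1.57, 0.007]
contact_force: [0.2, -1.8, 6.5]
grip_width: 55.6
```

```bash
python3 -c "
from h import *
s,R=st()"
```

```text
t 15.85 q [ 0.25   0.414  1.65  -0.     1.077  0.72 ] tcp [481.1 201.9 147.7] F [ 0.2 -1.8  6.5] M [-0.14  0.31 -0.16] w 55.6
x [ 0.001  0.    -1.   ] y [ 0.892 -0.452  0.001] z [-0.452 -0.892 -0.001]
```

>>> send_rows(moves=[[-0.1,0,0,-3],[-0.1,0,0,-3],[-0.1,0,0,-3]])

```text
time: 16.23
tool_pos: [481.2, 201.9, 147.8]
tcp_rot: [1.868, 1.57, -0.014]
contact_force: [0.3, 1.0, 4.0]
grip_width: 55.8
```

```bash
python3 -c "
from h import *
s,R=st()"
```

```text
t 16.23 q [ 0.251  0.414  1.65  -0.     1.077  0.562] tcp [481.2 201.9 147.8] F [0.3 1.  4. ] M [-0.07  0.02 -0.02] w 55.8
x [ 0.001 -0.    -1.   ] y [ 0.952 -0.307  0.001] z [-0.307 -0.952 -0.   ]
```

>>> send_rows(moves=[[-0.1,0,0,-3],[-0.1,0,0,-3],[-0.1,0,0,-3]])

```text
time: 16.6
tool_pos: [481.1, 202.1, 147.8]
tcp_rot: [2.008, 1.57, 0.283]
contact_force: [0.9, 0.2, 1.6]
grip_width: 55.7
```

```bash
python3 -c "
from h import *
s,R=st()"
```

```text
t 16.6 q [0.251 0.414 1.65  0.    1.077 0.405] tcp [481.1 202.1 147.8] F [0.9 0.2 1.6] M [ 0.09 -0.13 -0.07] w 55.7
x [ 0.001  0.    -1.   ] y [ 0.988 -0.154  0.001] z [-0.154 -0.988 -0.   ]
```

>>> send_rows(moves=[[-0.1,0,0,-3],[0,0,0,-3],[0,0,0,-3],[0,0,0,-2],[0,0,0,0]])

```text
time: 17.23
tool_pos: [480.9, 202.1, 147.7]
tcp_rot: [1.804, 1.57, 0.27]
contact_force: [-0.2, 0.9, 1.0]
grip_width: 55.9
```

```bash
python3 -c "
from h import *
s,R=st()"
```

```text
t 17.23 q [0.251 0.414 1.65  0.    1.077 0.214] tcp [480.9 202.1 147.7] F [-0.2  0.9  1. ] M [ 0.12 -0.12  0.03] w 55.9
x [ 0.  0. -1.] y [0.999 0.037 0.   ] z [ 0.037 -0.999 -0.   ]
```

>>> send_rows(moves=[[-0.3,0,0,0],[-0.3,0,0,0],[0,0,0,0]])

```text
time: 17.6
tool_pos: [480.7, 201.8, 148.1]
tcp_rot: [-0.884, 1.57, -2.417]
contact_force: [1.2, 0.1, -1.0]
grip_width: 55.5
```

```bash
python3 -c "
from h import *
s,R=st()"
```

```text
t 17.6 q [ 0.251  0.413  1.65  -0.     1.079  0.213] tcp [480.7 201.8 148.1] F [ 1.2  0.1 -1. ] M [ 0.01 -0.23  0.  ] w 55.5
x [-0. -0. -1.] y [ 0.999  0.037 -0.   ] z [ 0.037 -0.999  0.   ]
```

Mz is near 0, so the thread seems to have let go after 68° of turn. Test-lifting in small steps while watching the pull.

>>> send_rows(moves=[[-0.4,0,0,0],[0,0,0,0]])

```text
time: 17.85
tool_pos: [480.7, 201.8, 148.6]
tcp_rot: [-0.602, 1.57, -2.136]
contact_force: [0.3, 0.3, -0.3]
grip_width: 55.6
```

>>> send_rows(moves=[[-0.5,0,0,0],[0,0,0,0]])

```text
time: 18.1
tool_pos: [480.8, 201.9, 149.2]
tcp_rot: [0.16, 1.571, -1.373]
contact_force: [0.9, -0.3, -0.4]
grip_width: 55.6
```

Only the cap's own weight shows (−0.4 N), so it is free. Lifting straight up.

>>> send_rows(moves=[[-1,0,0,0],[-1,0,0,0],[-1,0,0,0],[-1,0,0,0]])

```text
time: 18.6
tool_pos: [480.7, 201.9, 153.3]
tcp_rot: [0.008, 1.571, -1.525]
contact_force: [1.1, 0.1, -1.0]
grip_width: 55.5
```

>>> send_rows(moves=[[-2,0,0,0],[-2,0,0,0],[-2,0,0,0],[-2,0,0,0],[-2,0,0,0],[-2,0,0,0]])

```text
time: 19.35
tool_pos: [480.8, 201.9, 165.3]
tcp_rot: [0.21, 1.571, -1.324]
contact_force: [-0.1, -0.5, 0.4]
grip_width: 55.7
```

>>> send_rows(moves=[[-2,0,0,0],[-2,0,0,0],[-2,0,0,0],[-2,0,0,0],[-2,0,0,0],[-1,0,0,0],[0,0,0,0],[0,0,0,0]])

```text
time: 20.35
tool_pos: [480.7, 201.9, 176.1]
tcp_rot: [-0.816, 1.571, -2.35]
contact_force: [-0.4, 0.0, -1.1]
grip_width: 56.0
```

```bash
python3 -c "
from h import *
s,R=st()
c=capture('scene');a=c['image'];cv2.imwrite('pics/g5.png',cv2.resize(a[120:240,240:390],None,fx=5,fy=5,interpolation=cv2.INTER_CUBIC)[:,:,::-1])"
```

```text
t 20.35 q [ 0.251  0.382  1.612 -0.     1.148  0.213] tcp [480.7 201.9 176.1] F [-0.4  0.  -1.1] M [-0.06 -0.16  0.01] w 56.0
x [-0. -0. -1.] y [ 0.999  0.038 -0.   ] z [ 0.038 -0.999  0.   ]
```

View pics/g5.png

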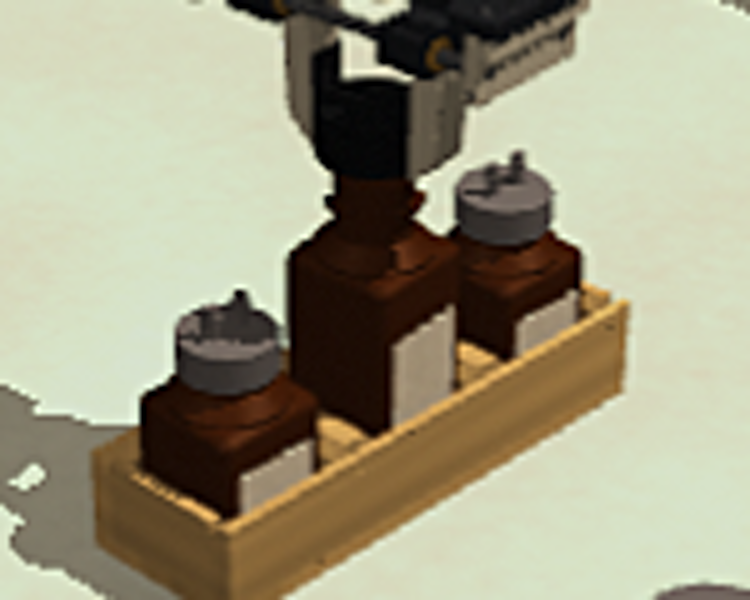

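The neck stands free under the cap, with the cap rim near (365,175). The bottle's shoulder corner is at (378,295), unmoved once the crop's 50 px shift is allowed for. The outer bottles haven't moved.

```bash
python3 -c "
from plant import close_job
print(close_job())"
```

```text
the job is handed in; nothing more can be done
None
```

The bottle is in the middle well with its cap off. The gripper still holds the cap level about 9 mm above the mouth. The job was handed in at about 20.4 s of the 51 s allowed.

- **Lowering:** I lifted the bottle by its cap and squared it to the rack. I then lowered it in fine steps until the floor took its weight, at the height expected for a fully seated bottle. No reading taken on the way down showed it hitting the walls.
- **Unscrewing:** I turned the cap 68° anticlockwise. The torque peaked at about 0.26 N m in my readings and was near zero by 48°. I kept turning to 68° because the bottle's play in the well and the cap's starting angle left its exact position uncertain. By my estimate that puts the cap 0.9–1.3 rad past the bottle, short of the 1.55 rad where the next flights catch.
- **Lift:** The cap came straight up with no more than about 1 N of pull, and the last picture shows the bottle had not risen.

**Checks that disagreed or are less certain:**
- My first rack position was about 2–3 mm off. I corrected it from both cameras before lowering; the two then differed by 1.4 mm.
- The check of the bottle's position in the gripper was noisy, so I used only part of it.
- The 9 mm gap comes from the tool height and assumes the cap did not slip in the grip; the camera view cannot show the mouth under the cap.
- The dosed bottles look undisturbed in the last picture. I did not check the beaker and tub again at the end, but the arm stayed away from them.

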